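# Close the two-leaf cassette case and feel its seam with a probe

## Robot

A 7-joint arm with a two-finger parallel gripper is mounted at the origin on the work surface. World frame = base frame: x ahead of the robot, y to its left, z up, the work surface at z = 0. Lengths are in mm, angles in rad, forces in N, time in s.
With the tool pointing down it reaches from about 425 to 950 mm from the base axis. Payload 4.7 kg.
Tool frame: the origin (TCP) lies midway between the tips of the shut fingers; the grasp point (between the pads) lies 19 mm behind it (bot.pinch_z is the distance from the TCP to the grasp point, in mm); z points along the fingers, y is the line along which they close (so a half turn about z gives the same grasp; the last joint's range is limited). The gripper opens to 85 mm and grips with 20 to 120 N. Pads are 22 mm wide; open, the fingers measure 114 mm over their backs; the gripper's body (76 mm by 85 mm) begins 54 mm behind the grasp point. The pads swing forward as they close: fully open they stand 13 mm farther back than shut.
Start: joints at [-1.154, 0.469, -0.049, 1.532, 0.024, 1.141, -0.082], TCP at [291.01, 609.066, 231.335] pointing down, gripper open.
Joint ranges: [-2.59, 2.59], [-0.33, 1.99], [-1.39, 1.29], [0.1, 2.45], [-1.04, 4.18], [0.21, 1.99], [-2.66, 2.66]. Speed limits (rad/s): [2.57, 2.57, 3.14, 3.14, 3.14, 3.14, 3.14].

## Interface

Orientations are given as a unit quaternion [w, x, y, z].
In Python, from workcell import status, imaging, bot gives the robot as it stands.
- The arm moves only by the tool send_rows, never from a script. Its argument "increments" is a list of rows, each a list of 7 numbers: the closure, from 0 (fully open) to 1 (shut), then the shift along the tool's x, y, z scaled (see below), then the turn, a rotation vector about the tool's x, y, z scaled (see below). A call has 1 to 20 rows; each row is the pose to reach, as a shift and turn from the pose commanded when the call began, along the tool's axes at that moment; what a row does not reach only later rows make up. The controller multiplies each number of a shift by 200 mm and each number of a turn by pi/2 rad. A row lasts 1/8 s, in which the tool goes at most 62.5 mm and 10.7 degrees, less where a joint would pass 70% of its speed; a pose out of reach is approached as far as the arm can. A call with a number of a shift or a turn outside -1 to 1 is refused whole. A call with a gripper value outside its range is refused whole. The fingers move at their own pace and stop on an object; "squeeze" is the grip in N (left out, the last holds). Time passes only in rows, so rows that repeat a pose let the fingers close. It gives the time, the measured TCP pose, the force, the opening and the grip force at its end, in the units of the state.
- status.sense(): the state, without advancing time (a new reading comes with each control period).
- imaging.camera(name): name is "scene" or "top"; returns the picture (384x512x3 uint8, blue, green, red); there is no depth.
- imaging.camera_model(name): a dict with "camera_matrix" (3x3 intrinsics, pixels), "k1" (the pictures are not rectified: a ray, as slopes to the right and down, at radius r is drawn at 1 + k1 r^2 times it, then the intrinsics apply), "position" and "orientation" of the camera in the world. Camera axes: x right, y up, looking along -z (the intrinsics and any distortion apply to the point x, -y, -z); pixel columns grow to the right and rows downward; lengths in mm; the calibration is good to about 2 mm. A picture is of the moment at which its call begins. camera_model takes no time and is no camera call.
- bot.hand_in(): hands the job in; it is judged then, once.
The state is a dict: "clock": time; "joint_pos": joint angles; "qvel": joint speeds; "tau": joint torques, N m; "eef_pos": TCP position; "orientation": TCP orientation; "contact_force": force on the tool from outside, world axes, zero at the start; "wrist_torque": the same for the moment, N m; "grip_width": finger opening in mm; "grip_force": force on a finger pad.
Only numpy, scipy, OpenCV 4.12 (cv2) and the standard library are available. Lean on these libraries where they do the work, as an engineer would, in place of code of your own. Each camera call takes 0.05 s, during which the arm holds its last target. There are 200 camera calls.

## Task

Close both leaves of the steel cassette case's lid fully, so that their edges meet at the seam. Then take the cranked probe from its rest and, with its ball tip down in the groove between the two leaves, run it gently and slowly (about 3 cm a second) along the whole seam, from the end nearer the robot to the far end, to feel that the joint is flush. Finally lay the probe back across both saddles of its rest, the way it lay, let go, and leave the bottle, beaker, brush and cassettes where they are.

Things in the scene. Friction and masses are not known exactly. Their poses are not given: they have to be found in the camera images.
- case: Open steel box, 170 mm long (its x, roughly away from the robot, turned by up to 0.35 rad), 150 mm wide (its y), 60 mm high, fixed. Origin: centre of its underside. Two lid leaves, each 170 x 75 mm, 10 mm thick, are hinged along its left (+y) and right (-y) upper rims (hinge lines at y = +75 and -75 mm, z = 60 mm). Shut, their tops lie at z = 70 mm and their free edges meet at y = 0.
- seam_mid (a point): Middle of the seam, on the groove's floor (z = 64 mm in the case). The groove between the shut leaves runs the case's full 170 mm along its x at y = 0, open at both ends: 6 mm deep, bevelled sides, 18 mm wide at the top, 10 mm at its flat floor.
- leaf_left (a joint): Angle of the left (+y) leaf, rad: 0 shut (lying flat), 1.57 upright, grows as its free edge swings up and outward; 1.95 at most. The hinge has friction (up to 4 N at the free edge moves it) and the leaf stays where it is left: push it from its outer face in an arc, all the way down.
- leaf_right (a joint): Angle of the right (-y) leaf, rad; same as the left leaf, mirrored.
- leaf_left_edge (a point): Middle of the left leaf's top (outer) face edge beside the groove: 66 mm from its hinge line, 10 mm above the leaf's underside.
- leaf_right_edge (a point): The same point on the right leaf.
- seam_near (a point): Point on the groove's floor, on the seam line, 15 mm in from the end nearer the robot. Fixed to the case, with the case's axes; true once the leaves are shut.
- seam_far (a point): The same, 15 mm in from the far end (140 mm from seam_near).
- probe: Cranked probe, loose, about 70 g. Origin at the middle of the grip: a straight black handle of 14 x 14 mm section along its x, from x = -65 to +40 mm, its flat sides facing +y and -y. From the handle's +x end a steel wire (5.4 mm thick) runs on and bends straight down (-z) to a 7 mm ball tip. z is up at the start; the tip points roughly to the robot's right (-y of the world).
- probe_tip (a point): Lowest point of the ball tip: 72 mm along +x and 50 mm below the probe's origin.
- rest: Grey probe rest, fixed, base 110 x 70 x 10 mm; origin: centre of its underside; x along the probe. Two upright saddles (6 mm thick along x) stand at x = +38 and -38 mm, with flared cheeks 18 mm apart at the seat, rising to z = 83 mm; the handle lies across both with 70 mm of clear space between them for the fingers.
- rest_seat (a point): Where the probe's origin lies when it rests on the saddles: 75 mm above the rest's underside, with the probe's x along the rest's x.
- slide_rack: White rack of glass slides, 100 x 130 mm, 42 mm high, fixed; origin: centre of its underside. It and the probe rest stand on either side of the case, which one on which side varies.
- bottle: White bottle, 62 mm across, 150 mm tall, loose, beyond the case. Origin: centre of its underside. Leave alone.
- beaker: Glass beaker, 76 mm across, 90 mm tall, loose, beyond the case. Origin: centre of its underside. Leave alone.
- brush: Wooden brush, 170 mm long, lying, loose, beyond the case. Leave alone.
- cassette0: Small white tissue cassette, 40 x 28 x 16 mm, loose, on the robot's side of the case, left. Leave alone.
- cassette1: The same, right. Leave alone.
Not all that is in view belongs to the job. Leave any yellow look-alike of the probe alone. What is shaped like the rest but yellow is not meant.

How it is judged (in metres and radians):
On the way, in this order (a step that is already met when the one before it is completed fails the run):
1. both lid leaves are closed (each within 0.05 rad of shut) (value of joint each of leaf_left, leaf_right below 0.05 rad), for 0.2 s.
2. the probe's tip is down in the seam groove at the near end (-66 mm from the middle, within 7 mm), leaves closed (all of step 1 and y of probe_tip in the frame of case between -0.0065 and 0.0065 m and z of probe_tip in the frame of case between 0.055 and 0.0675 m and x of probe_tip in the frame of case between -0.073 and -0.059 m), for 0.02 s.
3. the probe's tip is down in the seam groove at the near third (-44 mm from the middle, within 7 mm), leaves closed (all of step 1 and y of probe_tip in the frame of case between -0.0065 and 0.0065 m and z of probe_tip in the frame of case between 0.055 and 0.0675 m and x of probe_tip in the frame of case between -0.051 and -0.037 m), for 0.02 s.
4. the probe's tip is down in the seam groove at just before the middle (-22 mm from the middle, within 7 mm), leaves closed (all of step 1 and y of probe_tip in the frame of case between -0.0065 and 0.0065 m and z of probe_tip in the frame of case between 0.055 and 0.0675 m and x of probe_tip in the frame of case between -0.029 and -0.015 m), for 0.02 s.
5. the probe's tip is down in the seam groove at the middle (+0 mm from the middle, within 7 mm), leaves closed (all of step 1 and y of probe_tip in the frame of case between -0.0065 and 0.0065 m and z of probe_tip in the frame of case between 0.055 and 0.0675 m and x of probe_tip in the frame of case between -0.007 and 0.007 m), for 0.02 s.
6. the probe's tip is down in the seam groove at just past the middle (+22 mm from the middle, within 7 mm), leaves closed (all of step 1 and y of probe_tip in the frame of case between -0.0065 and 0.0065 m and z of probe_tip in the frame of case between 0.055 and 0.0675 m and x of probe_tip in the frame of case between 0.015 and 0.029 m), for 0.02 s.
7. the probe's tip is down in the seam groove at the far third (+44 mm from the middle, within 7 mm), leaves closed (all of step 1 and y of probe_tip in the frame of case between -0.0065 and 0.0065 m and z of probe_tip in the frame of case between 0.055 and 0.0675 m and x of probe_tip in the frame of case between 0.037 and 0.051 m), for 0.02 s.
8. the probe's tip is down in the seam groove at the far end (+66 mm from the middle, within 7 mm), leaves closed (all of step 1 and y of probe_tip in the frame of case between -0.0065 and 0.0065 m and z of probe_tip in the frame of case between 0.055 and 0.0675 m and x of probe_tip in the frame of case between 0.059 and 0.073 m), for 0.02 s.
At the end, for the whole second after the job is handed in: Both leaves are shut within 0.05 rad; the probe lies at rest across both saddles of its rest, within 20 mm of where it lay along them, 6 mm in height and 0.12 rad in line, tip the same way and down within 0.35 rad; bottle, beaker, brush and cassettes are within 30 mm of where they stood (all of step 1 and horizontal distance between probe and rest_seat below 0.02 m and z of probe in the frame of rest_seat between -0.006 and 0.006 m and angle between the x axis of probe and the x axis of rest, either way round below 0.12 rad and angle between probe's own z axis and vertical below 0.35 rad and x of probe_tip in the frame of rest above 0 m and linear speed of probe below 0.02 m/s and not (distance of bottle from where it was at the start of the episode above 0.03 m) and not (distance of beaker from where it was at the start of the episode above 0.03 m) and not (distance of brush from where it was at the start of the episode above 0.03 m) and not (distance of cassette0 from where it was at the start of the episode above 0.03 m) and not (distance of cassette1 from where it was at the start of the episode above 0.03 m)); the robot touches nothing.
It fails at once if the tip runs along the seam faster than 0.1 m/s while down in the groove (x of probe_tip in the frame of case between -0.06 and 0.06 m and y of probe_tip in the frame of case between -0.0065 and 0.0065 m and z of probe_tip in the frame of case between 0.055 and 0.067 m and value of joint each of leaf_left, leaf_right below 0.05 rad and linear speed of probe above 0.1 m/s).
It fails at once if the probe is pressed on the case with more than 30 N (contact force between probe and case above 30 N).
It fails at once if a bystander (bottle, beaker, brush or cassette) is moved by more than 30 mm (distance of any of bottle, beaker, brush, cassette0, cassette1 from where it was at the start of the episode above 0.03 m).
It also fails if it takes over 72 s, if anything falls off the work surface, if the arm or the gripper's body presses on something with over 40 N, if the wrist force passes 120 N, or if a joint passes its speed limit or range.

## Working session

There is one attempt and no reset: what is moved stays moved. The work goes in short steps, Python scripts to look and compute and a tool call to move; the robot and the scene stay as the last step left them, time stands still between calls to the robot, and variables do not carry over. Pictures are saved under pics/ and viewed, at most 10 in all, crops included, and the job is handed in when it is done.

Besides the shell and the picture viewer there is one more tool, called after "Emit:" as name([rows], argument=value, ...), one row to a line, values as JSON. send_rows: Moves the arm, as the interface text tells. Its arguments: {"type":"object","properties":{"increments":{"type":"array","items":{"type":"array","items":{"type":"number"}}},"squeeze":{"type":"number"}},"required":["increments"]}

```bash
mkdir -p pics
python3 - <<'E'
from workcell import status, imaging, bot
import cv2
s=status.sense();print({k:s[k] for k in("clock","eef_pos","orientation","grip_width","contact_force")},bot.pinch_z)
for n in("scene","top"):
    cv2.imwrite(f"pics/{n}0.png",cv2.resize(imaging.camera(n),(800,600),interpolation=cv2.INTER_CUBIC));print(n,imaging.camera_model(n))
E
```

```text
{'clock': 0.0, 'eef_pos': array([290.74955692, 608.5043849 , 230.22412829]), 'orientation': array([-1.94015532e-04,  2.21020587e-01,  9.75268614e-01, -9.96919823e-04]), 'grip_width': 85.33731256256523, 'contact_force': array([ 0.66141953,  0.06522566, -0.59359894])} 18.700000000000003
scene {'camera_matrix': array([[409.87274784,   0.        , 254.33032328],
       [  0.        , 409.87274784, 190.42621599],
       [  0.        ,   0.        ,   1.        ]]), 'k1': 0.034981665450159634, 'position': array([1391.41953334,   58.07433507,  744.80505309]), 'orientation': array([0.62860539, 0.30394788, 0.31085829, 0.64485508])}
top {'camera_matrix': array([[398.60842304,   0.        , 252.79583009],
       [  0.        , 398.60842304, 194.02967435],
       [  0.        ,   0.        ,   1.        ]]), 'k1': 0.048534137906913515, 'position': array([ 357.92401105,   75.87175449, 1275.5938359 ]), 'orientation': array([ 0.70780152,  0.03856635, -0.06211522, -0.70261749])}
```

View pics/scene0.png

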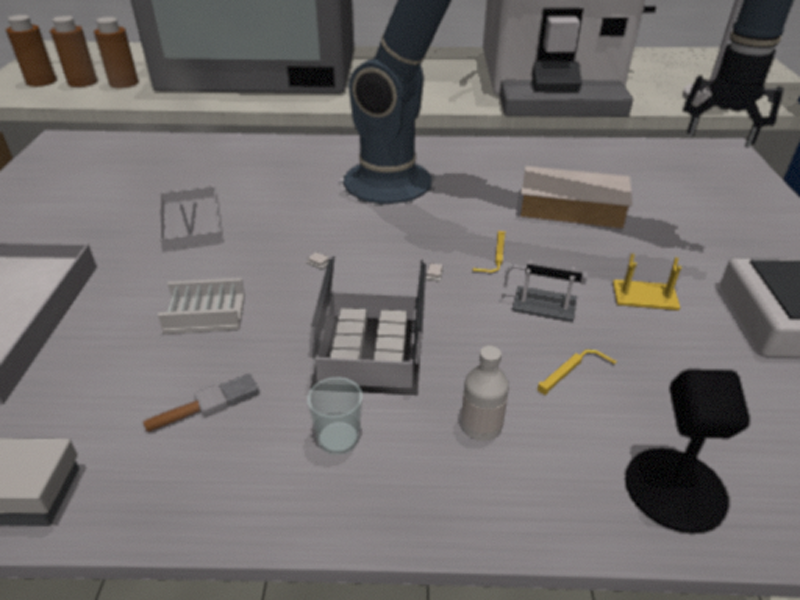

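View pics/top0.png

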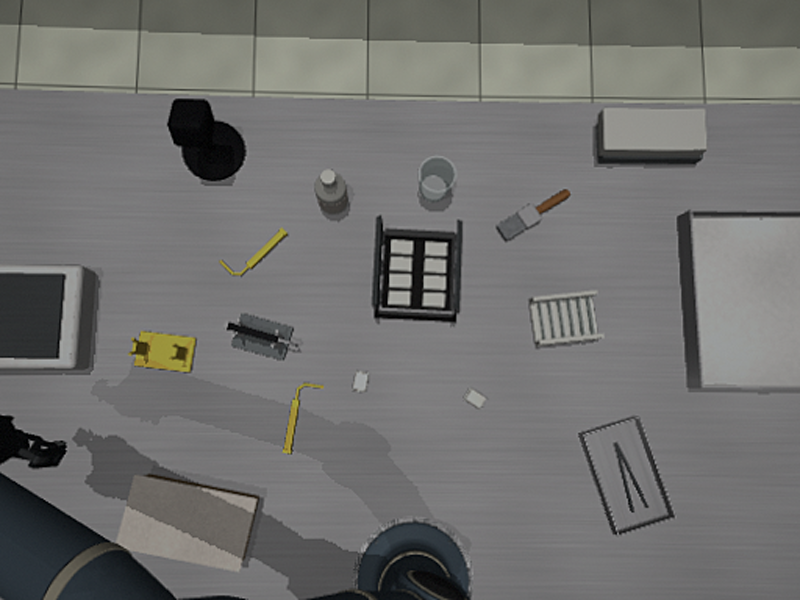

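The top view shows the case at about (418,268) with both leaves upright, and the black probe on the grey rest at (263,336). Possible mix-ups are the yellow probes at (292,418) and (255,252) and the yellow rest at (165,350). I choose the black probe on the grey rest and will check it in a close crop.

```bash
cat > h.py <<'E'
import numpy as np, cv2
from scipy.spatial.transform import Rotation as R
from workcell import status, imaging, bot
def q(o): return R.from_quat([o[1],o[2],o[3],o[0]])
M={n:imaging.camera_model(n) for n in("scene","top")}
def proj(n,P):
    m=M[n]; p=q(m["orientation"]).inv().apply(np.atleast_2d(P)-m["position"])
    s=np.c_[p[:,0],-p[:,1]]/-p[:,2:]; s=s*(1+m["k1"]*(s**2).sum(1))[:,None]
    K=m["camera_matrix"]; return s*[K[0,0],K[1,1]]+K[:2,2]
def ray(n,uv):
    m=M[n];K=m["camera_matrix"]; d=(np.array(uv,float)-K[:2,2])/[K[0,0],K[1,1]]; s=d.copy()
    for _ in range(20): s=d/(1+m["k1"]*(s@s))
    v=q(m["orientation"]).apply([s[0],-s[1],-1]); return m["position"],v
def atz(n,uv,z):
    p,v=ray(n,uv); return p+v*(z-p[2])/v[2]
def crop(n,x0,y0,w,h,k,name):
    c=imaging.camera(n)[y0:y0+h,x0:x0+w]; cv2.imwrite(f"pics/{name}.png",cv2.resize(c,None,fx=k,fy=k,interpolation=cv2.INTER_CUBIC)); return c
E
python3 - <<'E'
from h import *
a=imaging.camera("top");b=imaging.camera("scene")
def c(i,x,y,w,h): return cv2.resize(i[y:y+h,x:x+w],(400,300),interpolation=cv2.INTER_CUBIC)
# top case x 228-308,y130-190... scale 5 ; rest
o=np.vstack([np.hstack([c(a,228,137,80,60+12-12),c(a,136,190,80,60)]),np.hstack([c(b,188,160,100,75),c(b,312,155,80,60)])])
o=np.vstack([np.hstack([c(a,222,136,92,69),c(a,136,190,64,48)]),np.hstack([c(b,188,163,112,84),c(b,312,158,68,51)])])
cv2.imwrite("pics/c1.png",o)
for p in[(263,336)]: print(atz("top",(p[0]*.64,p[1]*.64),75))
print(atz("top",(418*.64,268*.64),60))
E
```

```text
[464.39382705 288.88501382  75.        ]
[603.7487093   -9.77896961  60.        ]
```

View pics/c1.png

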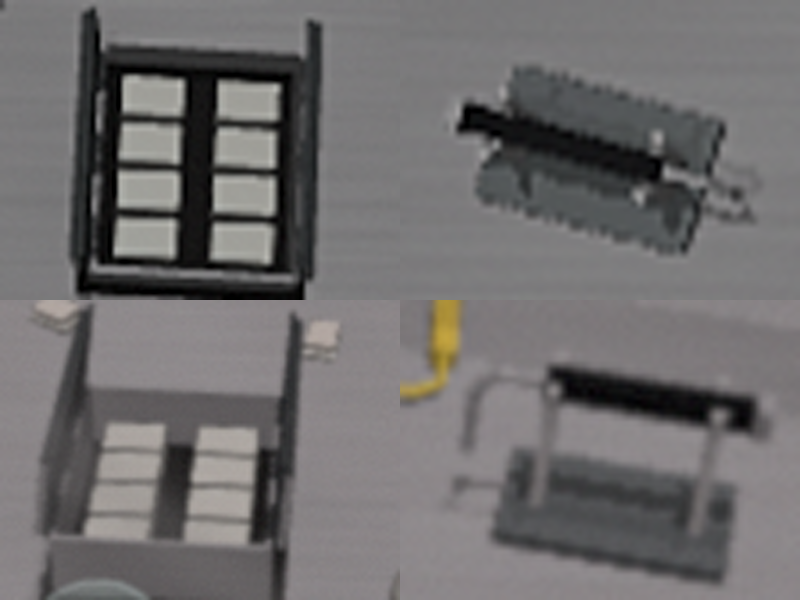

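```bash
cat > fit.py <<'E'
from h import *
from scipy.optimize import least_squares
def px(c,o,s): return (np.array(c,float)+.5)*s-.5+np.array(o)
def W(p,L): 
    c,s=np.cos(p[2]),np.sin(p[2]); L=np.atleast_2d(L).astype(float)
    return np.c_[p[0]+c*L[:,0]-s*L[:,1],p[1]+s*L[:,0]+c*L[:,1],L[:,2]]
def leaf(side,a,x,r,t): return [x,side*(75-r*np.cos(a)+t*np.sin(a)),60+r*np.sin(a)+t*np.cos(a)]
TC=((222,136),.23);TR=((136,190),.16);SC=((188,163),.28);SR=((312,158),.17)
E
cat > fit1.py <<'E'
from fit import *
# case
obs=[("top",TC,(105,45),lambda p:[85,75,60]),("top",TC,(304,56),lambda p:[85,-75,60]),
("top",TC,(300,288),lambda p:[-85,-75,60]),("top",TC,(82,282),lambda p:[-85,75,60]),
("scene",SC,(48,237),lambda p:[85,-75,60]),("scene",SC,(285,244),lambda p:[85,75,60]),
("top",TC,(96,8),lambda p:leaf(1,p[3],85,75,0)),("top",TC,(308,20),lambda p:leaf(-1,p[4],85,75,0)),
("scene",SC,(92,6),lambda p:leaf(-1,p[4],-85,75,0)),("scene",SC,(292,14),lambda p:leaf(1,p[3],-85,75,0)),
("scene",SC,(282,160),lambda p:leaf(1,p[3],85,75,4)),("scene",SC,(45,160),lambda p:leaf(-1,p[4],85,75,4))]
def f(p): return np.concatenate([(proj(n,W(p,g(p)))[0]-px(c,*T)) for n,T,c,g in obs])
r=least_squares(f,[600,-10,0,1.5,1.5],loss="soft_l1");pc=r.x;print(pc);print(f(pc).reshape(-1,2).round(1).tolist())
# rest
o2=[("top",TR,(112,68),[-55,35,10]),("top",TR,(322,120),[55,35,10]),("top",TR,(290,250),[55,-35,10]),("top",TR,(78,192),[-55,-35,10]),
("scene",SR,(116,148),[55,-35,10]),("scene",SR,(335,186),[-55,-35,10])]
g=lambda p:np.concatenate([(proj(n,W(p,L))[0]-px(c,*T)) for n,T,c,L in o2])
r=least_squares(g,[464,289,-1.8],loss="soft_l1");pr=r.x;print(pr);print(g(pr).reshape(-1,2).round(1).tolist())
o3=[("top",TR,(62,118),[-65,0,75]),("top",TR,(262,170),[40,0,75]),("scene",SR,(152,80),[40,0,75]),("scene",SR,(368,112),[-65,0,75])]
g=lambda p:np.concatenate([(proj(n,W(p,L))[0]-px(c,*T)) for n,T,c,L in o3])
r=least_squares(g,[464,289,-1.8]);pp=r.x;print(pp);print(g(pp).reshape(-1,2).round(1).tolist())
a=imaging.camera("top");b=imaging.camera("scene");out=[]
def draw(n,im,T,P):
    (x,y),s=T; i=cv2.resize(im[y:y+round(300*s),x:x+round(400*s)],(400,300),interpolation=cv2.INTER_CUBIC)
    for A,col in P:
        u=((proj(n,A)-[x,y]+.5)/s-.5); cv2.polylines(i,[np.int32(u*8)],True,col,1,cv2.LINE_AA,3)
    return i
rim=lambda z:W(pc,[[85,75,z],[85,-75,z],[-85,-75,z],[-85,75,z]])
C=[(rim(60),(0,255,0)),(rim(0),(255,128,0))]+[(W(pc,[leaf(s,A,x,r_,0) for x,r_ in((-85,0),(85,0),(85,75),(-85,75))]),(0,0,255)) for s,A in((1,pc[3]),(-1,pc[4]))]
Q=[(W(pr,[[55,35,10],[55,-35,10],[-55,-35,10],[-55,35,10]]),(0,255,0)),(W(pp,[[-65,7,82],[40,7,82],[40,-7,82],[-65,-7,82]]),(0,0,255)),(W(pp,[[40,0,75],[72,0,75],[72,0,25],[72,0,75]]),(255,0,255))]
cv2.imwrite("pics/o1.png",np.vstack([np.hstack([draw("top",a,TC,C),draw("top",a,TR,Q)]),np.hstack([draw("scene",b,SC,C),draw("scene",b,SR,Q)])]))
E
python3 fit1.py
```

```text
[ 5.98994718e+02 -7.43151749e+00 -4.29834834e-02  1.60406323e+00
  1.46378698e+00]
[[-1.7, -0.9], [0.2, -0.8], [-0.8, -0.5], [0.8, -1.6], [0.3, -0.3], [-3.7, 0.8], [-0.2, 0.9], [-0.1, 0.9], [-0.2, -1.3], [-0.9, -1.4], [0.5, 0.7], [0.3, -2.4]]
[471.5138199  303.36498238  -1.82186382]
[[0.2, -0.9], [0.3, -0.4], [-0.8, 0.2], [-0.9, 0.6], [-1.1, -0.1], [-0.1, -0.2]]
[467.6658424  300.25253746  -1.8182658 ]
[[-2.1, 0.0], [-0.0, 0.5], [-2.0, 0.4], [0.0, 1.0]]
```

View pics/o1.png

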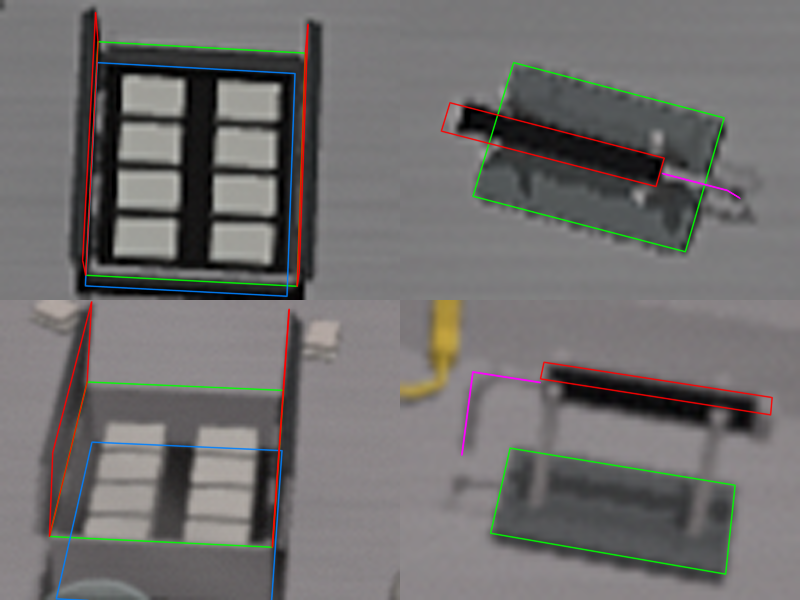

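The crop confirms the black probe on the grey rest, tip towards -y, with the model overlay within a few mm. Both leaves are near upright. I'll refine the probe's ends and set up a move helper.

```bash
cat > mv.py <<'E'
# plan: world TCP targets -> rows; keeps commanded pose in cmd.json
import json,os,sys
from h import *
def cur(): return json.load(open("cmd.json")) if os.path.exists("cmd.json") else [291.01,609.066,231.335,float(np.degrees(np.arctan2(.902,.43)))]
def plan(wps,close,save=True):
    """wps: list of (x,y,z,yaw_deg of tool y,nrows)"""
    c=np.array(cur(),float); rows=[]; p=c.copy()
    y=np.radians(c[3]); yt=np.array([np.cos(y),np.sin(y),0]); zt=np.array([0,0,-1]); xt=np.cross(yt,zt)
    for w in wps:
        t=np.array(w[:4],float)
        for k in range(1,w[4]+1):
            s=p+(t-p)*k/w[4]; d=s[:3]-c[:3]
            rows.append([close]+[round(float(d@a)/200,3) for a in(xt,yt,zt)]+[0,0,round((c[3]-s[3])/90,3)])
        p=t
    r=rows[-1]; e=c[:3]+200*(r[1]*xt+r[2]*yt+r[3]*zt)
    if save: json.dump([*map(float,e),float(c[3]-90*r[6])],open("cmd.json","w"))
    print(len(rows),json.dumps(rows).replace(" ",""))
def st():
    s=status.sense(); f=q(s["orientation"]).as_matrix(); print("t",round(s["clock"],2),"pos",s["eef_pos"].round(1),"yaw",np.degrees(np.arctan2(f[1,1],f[0,1])).round(1),"F",np.round(s["contact_force"],1),"w",round(s["grip_width"],1),"cmd",np.round(cur(),1))
E
python3 - <<'E'
from fit import *
from mv import *
o3=[("top",TR,(56,112),[-65,0,75]),("top",TR,(262,168),[40,0,75]),("scene",SR,(370,114),[-65,0,75]),("scene",SR,(78,75),[72,0,75]),("scene",SR,(68,152),[72,0,25])]
g=lambda p:np.concatenate([(proj(n,W(p,L))[0]-px(c,*T)) for n,T,c,L in o3])
r=least_squares(g,[464,289,-1.8]);print(r.x,np.degrees(r.x[2]),g(r.x).reshape(-1,2).round(1).tolist())
for n,u in(("bottle",(332,212)),("beaker",(436,200)),("cas0",(361,381)),("cas1",(475,398)),("rack",(565,320))): print(n,atz("top",np.array(u)*.64,0).round(0))
C=np.array([599,-9,0]);th=-.043
def cw(x,y,z): return W([599,-9,th],[x,y,z])[0]
h=14
arc=lambda s,a,x=0,r=60:cw(x,s*(75-r*np.cos(a)+10*np.sin(a)+h),60+r*np.sin(a)+10*np.cos(a))
yw=-14
c=cur()
p1=cw(0,150,180);p2=cw(0,140,112)
plan([(*((np.array(c[:3])+p1)/2+[0,0,20]),25,5),(*p1,yw,7),(*p2,yw,3)],1)
A=[(*arc(1,a),yw,1) for a in np.linspace(1.8,0.04,18)]
plan(A,1)
E
```

```text
[469.21258389 300.84357422  -1.82875106] -104.77971777731752 [[-1.3, 0.2], [-0.2, 0.4], [0.0, 1.1], [-0.6, -0.4], [-0.8, 0.6]]
bottle [734. 167.   0.]
beaker [763. -52.   0.]
cas0 [381. 102.   0.]
cas1 [ 348. -130.    0.]
rack [ 509. -319.    0.]
15 [[1,-0.243,-0.144,0.006,0,0,0.088],[1,-0.485,-0.287,0.011,0,0,0.176],[1,-0.728,-0.431,0.017,0,0,0.263],[1,-0.971,-0.575,0.023,0,0,0.351],[1,-1.213,-0.718,0.028,0,0,0.439],[1,-1.387,-0.821,0.061,0,0,0.501],[1,-1.56,-0.924,0.094,0,0,0.563],[1,-1.733,-1.026,0.126,0,0,0.625],[1,-1.907,-1.129,0.159,0,0,0.687],[1,-2.08,-1.231,0.191,0,0,0.749],[1,-2.253,-1.334,0.224,0,0,0.81],[1,-2.427,-1.437,0.257,0,0,0.872],[1,-2.433,-1.452,0.37,0,0,0.872],[1,-2.44,-1.467,0.483,0,0,0.872],[1,-2.446,-1.483,0.597,0,0,0.872]]
18 [[1,-0.135,0.028,-0.021,0,0,0.0],[1,-0.164,0.034,-0.032,0,0,0.0],[1,-0.194,0.04,-0.039,0,0,0.0],[1,-0.225,0.046,-0.043,0,0,0.0],[1,-0.255,0.052,-0.044,0,0,0.0],[1,-0.286,0.059,-0.042,0,0,0.0],[1,-0.317,0.065,-0.037,0,0,0.0],[1,-0.346,0.071,-0.028,0,0,0.0],[1,-0.375,0.077,-0.016,0,0,0.0],[1,-0.402,0.082,-0.002,0,0,0.0],[1,-0.428,0.087,0.016,0,0,0.0],[1,-0.452,0.092,0.036,0,0,0.0],[1,-0.473,0.097,0.058,0,0,0.0],[1,-0.492,0.1,0.083,0,0,0.0],[1,-0.509,0.104,0.11,0,0,0.0],[1,-0.523,0.107,0.138,0,0,0.0],[1,-0.534,0.109,0.167,0,0,0.0],[1,-0.541,0.11,0.198,0,0,0.0]]
```

Emit:
send_rows([
  [1,-0.2,-0.12,0,0,0,0],
  [1,-0.4,-0.24,0,0,0,0],
  [1,-0.6,-0.36,0,0,0,0],
  [1,-0.8,-0.48,0,0,0,0],
  [1,-0.8,-0.48,0,0,0,0],
])

```text
clock: 0.92
eef_pos: [397.6, 449.2, 231.5]
orientation: [0.001, 0.225, 0.974, -0.001]
contact_force: [-0.2, 0.2, 1.0]
grip_width: 0.0
grip_force: 0.0
```

Emit:
send_rows([
  [1,-0.2,-0.12,0,0,0,0],
  [1,-0.4,-0.24,0,0,0,0],
  [1,-0.6,-0.36,0,0,0,0],
  [1,-0.8,-0.48,0,0,0,0],
  [1,-0.8,-0.48,0,0,0,0],
])

```text
clock: 1.55
eef_pos: [499.3, 294.4, 231.5]
orientation: [0.001, 0.224, 0.975, -0.0]
contact_force: [-0.3, 0.5, 0.1]
grip_width: 0.4
grip_force: 0.0
```

Emit:
send_rows([
  [1,-0.2,-0.12,0.06,0,0,0.11],
  [1,-0.4,-0.24,0.12,0,0,0.22],
  [1,-0.6,-0.36,0.18,0,0,0.33],
  [1,-0.83,-0.477,0.25,0,0,0.44],
  [1,-0.83,-0.477,0.25,0,0,0.55],
  [1,-0.83,-0.477,0.25,0,0,0.66],
  [1,-0.83,-0.477,0.25,0,0,0.77],
  [1,-0.83,-0.477,0.25,0,0,0.872],
  [1,-0.83,-0.477,0.25,0,0,0.872],
])

```text
clock: 2.68
eef_pos: [605.2, 142.6, 181.0]
orientation: [-0.0, 0.787, 0.617, 0.0]
contact_force: [-0.9, -0.9, -0.4]
grip_width: 0.1
grip_force: 0.0
```

```bash
cat > arcs.py <<'E'
from fit import *
from mv import *
th=-.043
def cw(x,y,z): return W([599,-9,th],[x,y,z])[0]
def arc(s,a,x=0,r=60,h=14): return cw(x,s*(75-r*np.cos(a)+10*np.sin(a)+h),60+r*np.sin(a)+10*np.cos(a))
E
python3 - <<'E'
from arcs import *
json.dump([605.2,142.6,181.3,-13.9],open("cmd.json","w"))
yw=-13.9
plan([(*cw(0,138,112),yw,2)]+[(*arc(1,a),yw,1) for a in np.linspace(1.75,0.03,18)],1)
E
```

```text
20 [[1,-0.033,0.008,0.173,0,0,0.0],[1,-0.067,0.015,0.347,0,0,0.0],[1,-0.206,0.043,0.32,0,0,0.0],[1,-0.235,0.049,0.311,0,0,0.0],[1,-0.265,0.055,0.305,0,0,0.0],[1,-0.295,0.061,0.303,0,0,0.0],[1,-0.325,0.067,0.303,0,0,0.0],[1,-0.355,0.073,0.306,0,0,0.0],[1,-0.385,0.079,0.313,0,0,0.0],[1,-0.413,0.085,0.322,0,0,0.0],[1,-0.441,0.091,0.335,0,0,0.0],[1,-0.467,0.096,0.35,0,0,0.0],[1,-0.492,0.101,0.368,0,0,0.0],[1,-0.514,0.106,0.388,0,0,0.0],[1,-0.535,0.11,0.41,0,0,0.0],[1,-0.553,0.114,0.435,0,0,0.0],[1,-0.569,0.117,0.461,0,0,0.0],[1,-0.582,0.119,0.489,0,0,0.0],[1,-0.592,0.121,0.518,0,0,0.0],[1,-0.6,0.123,0.548,0,0,0.0]]
```

Emit:
send_rows([
  [1,-0.033,0.008,0.173,0,0,0],
  [1,-0.09,0.02,0.347,0,0,0],
  [1,-0.17,0.035,0.33,0,0,0],
  [1,-0.235,0.049,0.311,0,0,0],
  [1,-0.265,0.055,0.305,0,0,0],
  [1,-0.295,0.061,0.303,0,0,0],
  [1,-0.325,0.067,0.303,0,0,0],
  [1,-0.355,0.073,0.306,0,0,0],
  [1,-0.385,0.079,0.313,0,0,0],
  [1,-0.413,0.085,0.322,0,0,0],
  [1,-0.441,0.091,0.335,0,0,0],
  [1,-0.467,0.096,0.35,0,0,0],
  [1,-0.492,0.101,0.368,0,0,0],
  [1,-0.514,0.106,0.388,0,0,0],
  [1,-0.535,0.11,0.41,0,0,0],
  [1,-0.553,0.114,0.435,0,0,0],
  [1,-0.569,0.117,0.461,0,0,0],
  [1,-0.582,0.119,0.489,0,0,0],
  [1,-0.592,0.121,0.518,0,0,0],
  [1,-0.6,0.123,0.54,0,0,0],
])

```text
clock: 5.18
eef_pos: [600.2, 17.9, 72.7]
orientation: [-0.0, 0.788, 0.616, -0.0]
contact_force: [1.5, -0.5, 0.6]
grip_width: 0.0
grip_force: 0.4
```

Emit:
send_rows([
  [1,0,0,0.008,0,0,0],
  [1,0,0,0.015,0,0,0],
  [1,0,0,0.018,0,0,0],
  [1,0,0,0.018,0,0,0],
])

```text
clock: 5.68
eef_pos: [600.2, 17.8, 70.1]
orientation: [-0.0, 0.788, 0.616, -0.0]
contact_force: [-2.2, -2.2, 4.4]
grip_width: -0.0
grip_force: 2.5
```

Emit:
send_rows([
  [1,0,0,0.005,0,0,0],
  [1,0,0,0.01,0,0,0],
  [1,0,0,0.01,0,0,0],
])

```text
clock: 6.05
eef_pos: [600.2, 17.8, 70.0]
orientation: [-0.001, 0.788, 0.615, 0.0]
contact_force: [-6.0, 0.6, 17.6]
grip_width: -0.1
grip_force: 8.9
```

Run:
```python
from arcs import *
st()
json.dump([600.2,17.9,67.7,-13.9],open("cmd.json","w"))
yw=-13.9
plan([(600,18,100,yw,1),(*cw(0,10,180),yw,3),(*cw(0,-140,180),yw,4)],1)
plan([(*cw(0,-138,112),yw,2)]+[(*arc(-1,a),yw,1) for a in np.linspace(1.8,0.03,18)],1)
```

```text
t 6.05 pos [600.2  17.8  70. ] yaw -14.0 F [-6.   0.6 17.6] w -0.1 cmd [600.3  20.2  71.7 -13.9]
8 [[1,0.0,-0.001,-0.161,0,0,0.0],[1,-0.028,0.005,-0.295,0,0,0.0],[1,-0.055,0.011,-0.428,0,0,0.0],[1,-0.083,0.017,-0.561,0,0,0.0],[1,-0.267,0.054,-0.561,0,0,0.0],[1,-0.451,0.091,-0.561,0,0,0.0],[1,-0.634,0.128,-0.561,0,0,0.0],[1,-0.818,0.165,-0.561,0,0,0.0]]
20 [[1,0.005,-0.001,0.17,0,0,0.0],[1,0.01,-0.002,0.34,0,0,0.0],[1,0.135,-0.027,0.319,0,0,0.0],[1,0.165,-0.033,0.308,0,0,0.0],[1,0.195,-0.039,0.301,0,0,0.0],[1,0.225,-0.045,0.296,0,0,0.0],[1,0.256,-0.052,0.295,0,0,0.0],[1,0.287,-0.058,0.298,0,0,0.0],[1,0.318,-0.064,0.303,0,0,0.0],[1,0.348,-0.07,0.312,0,0,0.0],[1,0.376,-0.076,0.324,0,0,0.0],[1,0.404,-0.081,0.339,0,0,0.0],[1,0.429,-0.087,0.357,0,0,0.0],[1,0.453,-0.091,0.377,0,0,0.0],[1,0.475,-0.096,0.4,0,0,0.0],[1,0.494,-0.1,0.425,0,0,0.0],[1,0.51,-0.103,0.452,0,0,0.0],[1,0.524,-0.106,0.48,0,0,0.0],[1,0.535,-0.108,0.51,0,0,0.0],[1,0.542,-0.109,0.541,0,0,0.0]]
```

Left leaf is on its stop (70.0 mm, 18 N). Now the right leaf.

Emit:
send_rows([
  [1,0,0,-0.16,0,0,0],
  [1,-0.028,0.005,-0.295,0,0,0],
  [1,-0.055,0.011,-0.428,0,0,0],
  [1,-0.083,0.017,-0.561,0,0,0],
  [1,-0.267,0.054,-0.561,0,0,0],
  [1,-0.451,0.091,-0.561,0,0,0],
  [1,-0.634,0.128,-0.561,0,0,0],
  [1,-0.818,0.165,-0.561,0,0,0],
  [1,-0.818,0.165,-0.561,0,0,0],
])

```text
clock: 7.18
eef_pos: [592.0, -152.9, 179.9]
orientation: [0.001, 0.79, 0.613, -0.0]
contact_force: [-0.5, 1.0, 0.0]
grip_width: 0.0
grip_force: 0.0
```

Emit:
send_rows([
  [1,0,0,0.17,0,0,0],
  [1,0.02,-0.004,0.34,0,0,0],
  [1,0.1,-0.02,0.325,0,0,0],
  [1,0.165,-0.033,0.308,0,0,0],
  [1,0.195,-0.039,0.301,0,0,0],
  [1,0.225,-0.045,0.296,0,0,0],
  [1,0.256,-0.052,0.295,0,0,0],
  [1,0.287,-0.058,0.298,0,0,0],
  [1,0.318,-0.064,0.303,0,0,0],
  [1,0.348,-0.07,0.312,0,0,0],
  [1,0.376,-0.076,0.324,0,0,0],
  [1,0.404,-0.081,0.339,0,0,0],
  [1,0.429,-0.087,0.357,0,0,0],
  [1,0.453,-0.091,0.377,0,0,0],
  [1,0.475,-0.096,0.4,0,0,0],
  [1,0.494,-0.1,0.425,0,0,0],
  [1,0.51,-0.103,0.452,0,0,0],
  [1,0.524,-0.106,0.48,0,0,0],
  [1,0.535,-0.108,0.51,0,0,0],
  [1,0.54,-0.109,0.541,0,0,0],
])

```text
clock: 9.68
eef_pos: [597.7, -38.5, 71.2]
orientation: [-0.0, 0.788, 0.616, 0.0]
contact_force: [0.1, 1.0, 1.7]
grip_width: -0.1
grip_force: 0.6
```

Emit:
send_rows([
  [1,0,0,0.01,0,0,0],
  [1,0,0,0.015,0,0,0],
  [1,0,0,0.019,0,0,0],
  [1,0,0,0.019,0,0,0],
])

```text
clock: 10.18
eef_pos: [597.6, -38.4, 70.0]
orientation: [-0.001, 0.788, 0.615, 0.0]
contact_force: [-5.2, 2.5, 17.2]
grip_width: 0.3
grip_force: 8.7
```

Run:
```python
from arcs import *
json.dump([597.6,-38.5,67.9,-13.9],open("cmd.json","w"))
yw=-13.9
plan([(597,-38,110,yw,1),(570,-5,170,yw,2),(530,140,175,yw,3)],0)
plan([(469,301,175,-14.8,4)],0)
```

```text
6 [[0,0.002,-0.004,-0.21,0,0,0.0],[0,0.066,-0.089,-0.36,0,0,0.0],[0,0.129,-0.174,-0.51,0,0,0.0],[0,0.348,-0.297,-0.519,0,0,0.0],[0,0.567,-0.42,-0.527,0,0,0.0],[0,0.785,-0.543,-0.535,0,0,0.0]]
4 [[0,0.177,-0.122,-0.0,0,0,0.002],[0,0.354,-0.244,-0.0,0,0,0.005],[0,0.531,-0.367,-0.0,0,0,0.008],[0,0.708,-0.489,-0.0,0,0,0.01]]
```

Emit:
send_rows([
  [1,0,0,-0.21,0,0,0],
  [0,0.066,-0.089,-0.36,0,0,0],
  [0,0.129,-0.174,-0.51,0,0,0],
  [0,0.348,-0.297,-0.519,0,0,0],
  [0,0.567,-0.42,-0.527,0,0,0],
  [0,0.785,-0.543,-0.535,0,0,0],
])

```text
clock: 10.92
eef_pos: [529.9, 140.7, 174.8]
orientation: [0.0, 0.788, 0.615, 0.0]
contact_force: [0.1, -0.2, 0.0]
grip_width: 85.4
grip_force: 0.0
```

Emit:
send_rows([
  [0,0.177,-0.122,0,0,0,0.002],
  [0,0.354,-0.244,0,0,0,0.005],
  [0,0.531,-0.367,0,0,0,0.008],
  [0,0.708,-0.489,0,0,0,0.01],
  [0,0.708,-0.489,0,0,0,0.01],
  [0,0.708,-0.489,0,0,0,0.01],
])

```text
clock: 11.68
eef_pos: [470.1, 299.9, 174.6]
orientation: [0.0, 0.793, 0.609, -0.0]
contact_force: [0.0, -1.0, -0.0]
grip_width: 85.2
grip_force: 0.0
```

Run:
```python
from h import *
from mv import st
st()
a=imaging.camera("top");b=imaging.camera("scene")
cv2.imwrite("pics/a1.png",a);cv2.imwrite("pics/b1.png",b)
c=lambda i,x,y,w,h: cv2.resize(i[y:y+h,x:x+w],(400,300),interpolation=cv2.INTER_CUBIC)
cv2.imwrite("pics/c2.png",np.vstack([np.hstack([c(a,226,140,80,60),c(a,126,180,88,66)]),np.hstack([c(b,190,170,100,75),c(b,300,133,100,75)])]))
```

```text
t 11.68 pos [470.1 299.9 174.6] yaw -15.0 F [ 0. -1. -0.] w 85.2 cmd [469.  300.9 174.9 -14.8]
```

View pics/c2.png

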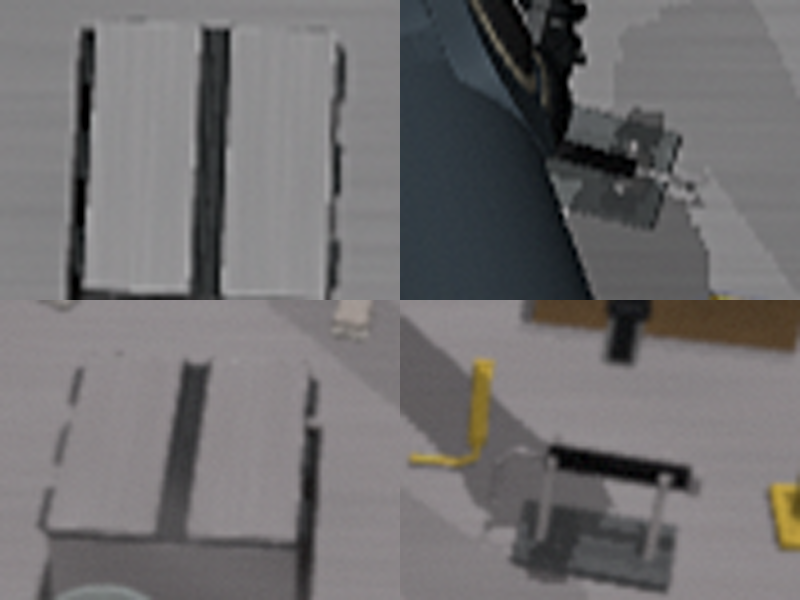

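Both leaves lie flat, the groove is clear (top crop column about 205–225), and the probe is still in its saddles. I'm fitting the case from the shut lid.

Run:
```python
from fit import *
from mv import *
T=((226,140),.2);S=((190,170),.25)
o=[("top",T,(95,22),[85,75,70]),("top",T,(202,25),[85,9,70]),("top",T,(230,26),[85,-9,70]),("top",T,(338,33),[85,-75,70]),
("top",T,(84,290),[-85,75,70]),("top",T,(193,292),[-85,9,70]),("top",T,(219,295),[-85,-9,70]),("top",T,(328,298),[-85,-75,70]),
("scene",S,(50,230),[85,-75,70]),("scene",S,(157,235),[85,-9,70]),("scene",S,(187,238),[85,9,70]),("scene",S,(298,243),[85,75,70]),
("scene",S,(82,57),[-85,-75,70]),("scene",S,(183,60),[-85,-9,70]),("scene",S,(208,60),[-85,9,70]),("scene",S,(307,62),[-85,75,70])]
for sel in("top","scene","topscene"):
    oo=[x for x in o if x[0] in sel]
    g=lambda p:np.concatenate([(proj(n,W(p,L))[0]-px(c,*t)) for n,t,c,L in oo])
    r=least_squares(g,[599,-9,-.04],loss="soft_l1");print(sel,r.x.round(3),g(r.x).reshape(-1,2).round(1).tolist())
# handle dark right end etc. in the scene view, again
```

```text
top [ 6.02203e+02 -1.00860e+01 -3.50000e-02] [[0.1, -0.6], [-0.1, -0.1], [0.1, -0.1], [-0.4, -0.5], [-0.1, -0.0], [-0.3, 0.5], [0.4, 0.2], [0.1, 0.5]]
scene [ 6.03641e+02 -7.80400e+00 -2.40000e-02] [[-0.9, 0.4], [0.1, 0.1], [0.1, -0.4], [0.3, -0.7], [0.6, 0.0], [-0.3, 0.0], [0.1, 0.2], [-0.1, 0.5]]
topscene [ 6.02763e+02 -8.72100e+00 -2.80000e-02] [[-0.5, -0.6], [-0.7, -0.3], [-0.6, -0.3], [-1.0, -0.8], [-0.3, -0.0], [-0.5, 0.4], [0.2, -0.0], [-0.1, 0.2], [-1.4, 0.0], [-0.4, -0.2], [-0.4, -0.7], [-0.3, -0.9], [0.4, -0.2], [-0.5, -0.2], [-0.1, 0.0], [-0.3, 0.4]]
```

Emit:
send_rows([
  [0,0,0,0.2,0,0,0],
  [0,0,0,0.4,0,0,0],
  [0,0,0,0.52,0,0,0],
  [0,0,0,0.593,0,0,0],
  [0,0,0,0.593,0,0,0],
], squeeze=50)

```text
clock: 12.4
eef_pos: [470.0, 299.9, 55.7]
orientation: [0.0, 0.793, 0.609, -0.001]
contact_force: [-0.6, 0.5, 0.0]
grip_width: 85.4
grip_force: 0.0
```

Emit:
send_rows([
  [1,0,0,0,0,0,0],
  [1,0,0,0,0,0,0],
  [1,0,0,0,0,0,0],
  [1,0,0,0,0,0,0],
  [1,0,0,0,0,0,0],
  [1,0,0,0,0,0,0],
])

```text
clock: 13.15
eef_pos: [469.0, 301.5, 56.9]
orientation: [-0.001, 0.793, 0.609, -0.0]
contact_force: [-2.9, 0.1, 4.7]
grip_width: 13.3
grip_force: 48.9
```

Run:
```python
from mv import *
json.dump([470.0,299.9,55.7,-15],open("cmd.json","w"))
plan([(470,299.9,165,-15,4),(512,180,165,-15,4)],1)
plan([(554.6,62.5,140,-15,4),(554.6,62.5,126,-15,2)],1)
```

```text
8 [[1,0.0,0.0,-0.137,0,0,0.0],[1,0.0,0.0,-0.273,0,0,0.0],[1,0.0,0.0,-0.41,0,0,0.0],[1,0.0,0.0,-0.546,0,0,0.0],[1,-0.131,0.09,-0.546,0,0,0.0],[1,-0.262,0.179,-0.546,0,0,0.0],[1,-0.394,0.269,-0.546,0,0,0.0],[1,-0.525,0.358,-0.546,0,0,0.0]]
6 [[1,-0.128,0.089,0.031,0,0,0.0],[1,-0.256,0.179,0.062,0,0,0.0],[1,-0.384,0.268,0.093,0,0,0.0],[1,-0.512,0.358,0.125,0,0,0.0],[1,-0.512,0.358,0.16,0,0,0.0],[1,-0.512,0.358,0.195,0,0,0.0]]
```

Emit:
send_rows([
  [1,0,0,-0.05,0,0,0],
  [1,0,0,-0.15,0,0,0],
  [1,0,0,-0.27,0,0,0],
  [1,0,0,-0.41,0,0,0],
  [1,0,0,-0.546,0,0,0],
  [1,-0.131,0.09,-0.546,0,0,0],
  [1,-0.262,0.179,-0.546,0,0,0],
  [1,-0.394,0.269,-0.546,0,0,0],
  [1,-0.525,0.358,-0.546,0,0,0],
])

```text
clock: 14.28
eef_pos: [512.5, 179.8, 166.1]
orientation: [0.0, 0.793, 0.609, 0.0]
contact_force: [0.0, 0.6, -0.7]
grip_width: 13.4
grip_force: 48.9
```

Emit:
send_rows([
  [1,-0.128,0.089,0.031,0,0,0],
  [1,-0.256,0.179,0.062,0,0,0],
  [1,-0.384,0.268,0.093,0,0,0],
  [1,-0.512,0.358,0.125,0,0,0],
  [1,-0.512,0.358,0.16,0,0,0],
  [1,-0.512,0.358,0.195,0,0,0],
  [1,-0.512,0.358,0.195,0,0,0],
  [1,-0.512,0.358,0.195,0,0,0],
])

```text
clock: 15.28
eef_pos: [554.8, 64.6, 126.6]
orientation: [-0.0, 0.792, 0.61, 0.0]
contact_force: [-0.2, 0.7, -1.0]
grip_width: 13.1
grip_force: 48.9
```

Run:
```python
from fit import *
from mv import *
st()
a=imaging.camera("top");b=imaging.camera("scene")
cv2.imwrite("pics/a2.png",a);cv2.imwrite("pics/b2.png",b)
c=lambda i,x,y,w,h: cv2.resize(i[y:y+h,x:x+w],(400,300),interpolation=cv2.INTER_CUBIC)
s=status.sense()["eef_pos"]; u=np.array([-.259,-.966,0])
P=s+[0,0,19]; tip=P+72*u-[0,0,50]
print("tip",tip,proj("top",tip),proj("scene",tip),proj("top",P+72*u),proj("scene",P+72*u))
ct=proj("top",tip)[0].astype(int);cs=proj("scene",tip)[0].astype(int);print(ct,cs)
cv2.imwrite("pics/c3.png",np.hstack([c(a,ct[0]-32,ct[1]-24,64,48),c(b,cs[0]-32,cs[1]-24,64,48)]))
```

```text
t 15.28 pos [554.8  64.6 126.6] yaw -14.8 F [-0.2  0.7 -1. ] w 13.1 cmd [554.6  62.5 125.9 -15. ]
tip [536.28843228  -5.28655634  95.76369549] [[266.86716275 191.23804032]] [[238.00529562 181.08129989]] [[268.06179432 188.64924432]] [[237.54008349 165.41563609]]
[266 191] [238 181]
```

View pics/c3.png

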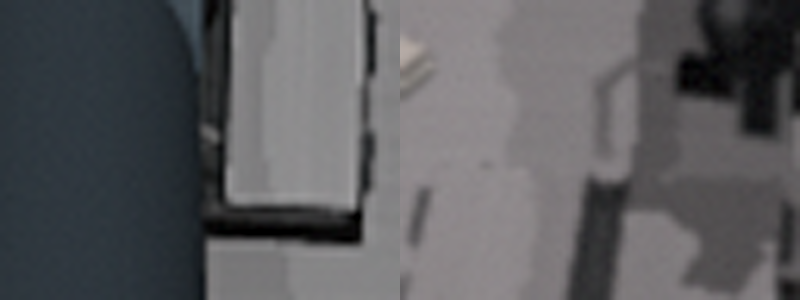

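Run:
```python
from fit import *
b=cv2.imread("pics/b2.png");s=np.array([554.8,64.6,126.6])
u=np.array([-.256,-.967,0]);v=np.array([.967,-.256,0]);z=np.array([0,0,1.])
def D(i,o,k,n,P,col):
    uv=(proj(n,P)-o+.5)*k-.5; cv2.polylines(i,[np.int32(uv*8)],False,col,1,cv2.LINE_AA,3)
o=np.array([195,145]);k=8
i=cv2.resize(b[145:205,195:291],None,fx=k,fy=k,interpolation=cv2.INTER_CUBIC)
P=s+19*z
for zz in(7,-7):
  for yy in(7,-7): D(i,o,k,"scene",[P+40*u+yy*v+zz*z,P-20*u+yy*v+zz*z],(0,0,255))
D(i,o,k,"scene",[P+40*u,P+72*u,P+72*u-50*z],(255,0,255))
# groove of the case
for yy in(9,-9): D(i,o,k,"scene",W([603,-9,-.03],[[-85,yy,70],[85,yy,70]]),(0,255,0))
a=cv2.imread("pics/a2.png");oo=np.array([250,175]);j=cv2.resize(a[175:205,250:298],None,fx=k,fy=k,interpolation=cv2.INTER_CUBIC)
j2=j.copy();D(j2,oo,k,"top",[P+40*u,P+72*u,P+72*u-50*z],(255,0,255))
cv2.imwrite("pics/c4.png",np.hstack([i[:, :]]) if 0 else cv2.resize(np.vstack([i[:360],np.hstack([j,j2])]),None,fx=1,fy=1)[:600])
```

```text
(no output)
```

View pics/c4.png

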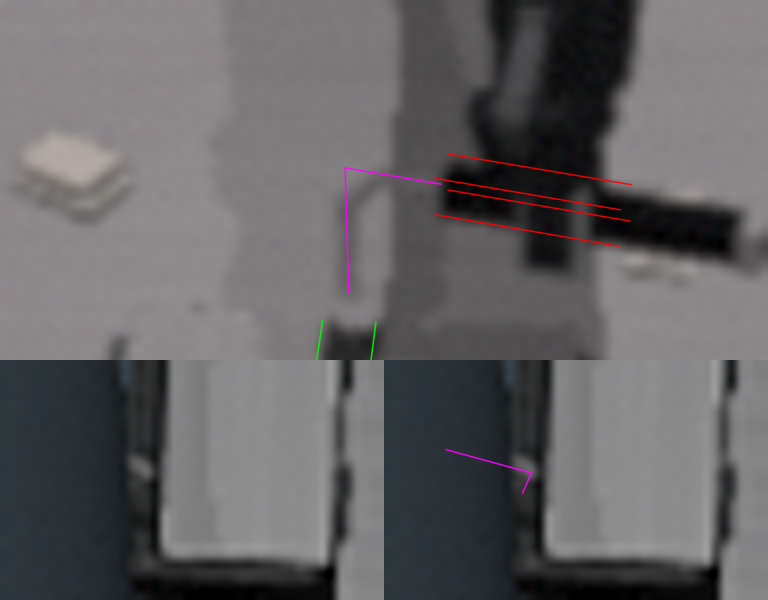

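Emit:
send_rows([
  [1,-0.015,0.004,0,0,0,0],
  [1,-0.015,0.004,0.05,0,0,0],
  [1,-0.015,0.004,0.1,0,0,0],
  [1,-0.015,0.004,0.125,0,0,0],
  [1,-0.015,0.004,0.14,0,0,0],
  [1,-0.015,0.004,0.14,0,0,0],
])

```text
clock: 16.12
eef_pos: [554.8, 60.5, 98.2]
orientation: [-0.0, 0.793, 0.609, -0.0]
contact_force: [-0.7, -0.2, -0.6]
grip_width: 12.9
grip_force: 48.9
```

Emit:
send_rows([
  [1,0,0,0.005,0,0,0],
  [1,0,0,0.01,0,0,0],
  [1,0,0,0.01,0,0,0],
])

```text
clock: 16.5
eef_pos: [554.8, 60.5, 96.5]
orientation: [-0.0, 0.793, 0.609, 0.0]
contact_force: [0.4, -0.2, -1.4]
grip_width: 13.0
grip_force: 48.9
```

Emit:
send_rows([
  [1,0,0,0.005,0,0,0],
  [1,0,0,0.01,0,0,0],
  [1,0,0,0.01,0,0,0],
])

```text
clock: 16.88
eef_pos: [555.2, 60.8, 94.9]
orientation: [-0.0, 0.793, 0.609, 0.0]
contact_force: [0.4, 1.4, 2.4]
grip_width: 13.1
grip_force: 49.4
```

Emit:
send_rows([
  [1,0.004,0.018,0.002,0,0,0],
  [1,0.009,0.036,0.003,0,0,0],
  [1,0.013,0.055,0.003,0,0,0],
  [1,0.017,0.073,0.003,0,0,0],
  [1,0.021,0.091,0.003,0,0,0],
  [1,0.026,0.109,0.003,0,0,0],
  [1,0.03,0.128,0.003,0,0,0],
  [1,0.034,0.146,0.003,0,0,0],
])

```text
clock: 17.88
eef_pos: [583.2, 59.6, 93.6]
orientation: [-0.002, 0.793, 0.609, -0.002]
contact_force: [-4.4, 1.8, 6.3]
grip_width: 13.2
grip_force: 50.1
```

Emit:
send_rows([
  [1,0.004,0.018,-0.002,0,0,0],
  [1,0.009,0.036,-0.003,0,0,0],
  [1,0.013,0.055,-0.003,0,0,0],
  [1,0.017,0.073,-0.003,0,0,0],
  [1,0.021,0.091,-0.003,0,0,0],
  [1,0.026,0.109,-0.003,0,0,0],
  [1,0.03,0.128,-0.003,0,0,0],
  [1,0.034,0.146,-0.003,0,0,0],
  [1,0.038,0.164,-0.003,0,0,0],
  [1,0.043,0.182,-0.003,0,0,0],
])

```text
clock: 19.12
eef_pos: [622.6, 58.2, 94.5]
orientation: [0.0, 0.793, 0.609, 0.0]
contact_force: [-2.3, -0.7, 1.0]
grip_width: 13.1
grip_force: 49.2
```

Emit:
send_rows([
  [1,0.004,0.018,0.001,0,0,0],
  [1,0.009,0.036,0.002,0,0,0],
  [1,0.013,0.055,0.002,0,0,0],
  [1,0.017,0.073,0.002,0,0,0],
  [1,0.021,0.091,0.002,0,0,0],
  [1,0.026,0.109,0.002,0,0,0],
  [1,0.03,0.128,0.002,0,0,0],
  [1,0.034,0.146,0.002,0,0,0],
  [1,0.038,0.164,0.002,0,0,0],
  [1,0.043,0.182,0.002,0,0,0],
])

```text
clock: 20.38
eef_pos: [659.9, 57.3, 94.1]
orientation: [0.0, 0.793, 0.609, 0.0]
contact_force: [-2.9, -2.1, 3.5]
grip_width: 12.9
grip_force: 49.4
```

Emit:
send_rows([
  [1,0.004,0.018,0,0,0,0],
  [1,0.009,0.036,0,0,0,0],
  [1,0.013,0.055,0,0,0,0],
  [1,0.017,0.073,0,0,0,0],
  [1,0.021,0.091,0,0,0,0],
  [1,0.026,0.109,0,0,0,0],
  [1,0.03,0.128,0,0,0,0],
  [1,0.034,0.146,0,0,0,0],
  [1,0.034,0.146,0,0,0,0],
  [1,0.034,0.146,0,0,0,0],
])

```text
clock: 21.62
eef_pos: [690.5, 56.5, 94.4]
orientation: [0.001, 0.793, 0.61, 0.001]
contact_force: [0.6, -2.1, 2.3]
grip_width: 13.2
grip_force: 49.3
```

Run:
```python
from mv import *
json.dump([690.5,56.5,94.4,-15],open("cmd.json","w"))
plan([(690.5,56.5,130,-15,2),(690.5,56.5,165,-15,1),(580,150,165,-15,4)],1)
plan([(470,300,165,-15,5)],1)
```

```text
7 [[1,0.0,0.0,-0.089,0,0,0.0],[1,0.0,0.0,-0.178,0,0,0.0],[1,0.0,0.0,-0.353,0,0,0.0],[1,0.077,-0.164,-0.353,0,0,0.0],[1,0.154,-0.327,-0.353,0,0,0.0],[1,0.231,-0.491,-0.353,0,0,0.0],[1,0.309,-0.655,-0.353,0,0,0.0]]
5 [[1,0.116,-0.145,0.0,0,0,0.0],[1,0.233,-0.29,0.0,0,0,0.0],[1,0.349,-0.435,0.0,0,0,0.0],[1,0.465,-0.58,0.0,0,0,0.0],[1,0.582,-0.725,0.0,0,0,0.0]]
```

Emit:
send_rows([
  [1,0,0,-0.04,0,0,0],
  [1,0,0,-0.1,0,0,0],
  [1,0,0,-0.2,0,0,0],
  [1,0,0,-0.353,0,0,0],
  [1,0.077,-0.164,-0.353,0,0,0],
  [1,0.154,-0.327,-0.353,0,0,0],
  [1,0.231,-0.491,-0.353,0,0,0],
  [1,0.309,-0.655,-0.353,0,0,0],
])

```text
clock: 22.62
eef_pos: [578.4, 151.0, 166.2]
orientation: [0.0, 0.793, 0.609, 0.001]
contact_force: [-0.1, -0.2, -0.9]
grip_width: 13.3
grip_force: 48.9
```

Emit:
send_rows([
  [1,0.116,-0.145,0,0,0,0],
  [1,0.233,-0.29,0,0,0,0],
  [1,0.349,-0.435,0,0,0,0],
  [1,0.465,-0.58,0,0,0,0],
  [1,0.582,-0.725,0,0,0,0],
  [1,0.582,-0.725,0,0,0,0],
  [1,0.582,-0.725,0,0,0,0],
])

```text
clock: 23.5
eef_pos: [469.4, 299.5, 165.8]
orientation: [0.0, 0.793, 0.609, 0.001]
contact_force: [-0.2, -0.1, -0.4]
grip_width: 13.2
grip_force: 48.9
```

Run:
```python
from fit import *
from mv import st
st()
a=imaging.camera("scene");t=imaging.camera("top")
c=lambda i,x,y,w,h: cv2.resize(i[y:y+h,x:x+w],(400,300),interpolation=cv2.INTER_CUBIC)
cv2.imwrite("pics/c5.png",np.hstack([c(a,300,118,100,75),c(a,190,170,100,75)]))
```

```text
t 23.5 pos [469.4 299.5 165.8] yaw -14.9 F [-0.2 -0.1 -0.4] w 13.2 cmd [470.  300.1 165.  -15. ]
```

View pics/c5.png

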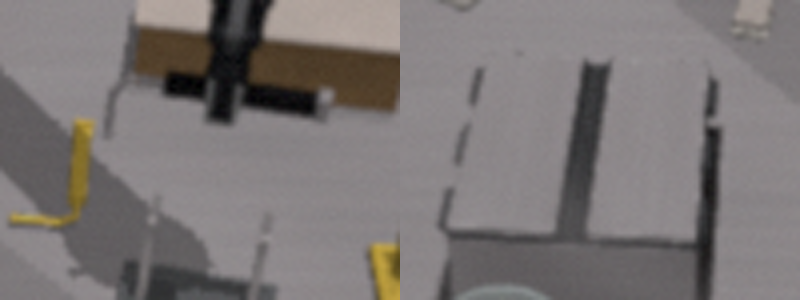

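The probe is held level above the rest and the leaves are still shut. Lowering it.

Emit:
send_rows([
  [1,-0.001,0,0.15,0,0,0],
  [1,-0.001,-0.001,0.3,0,0,0],
  [1,0,-0.001,0.4,0,0,0],
  [1,0,-0.001,0.46,0,0,0],
  [1,0,-0.001,0.5,0,0,0],
  [1,0,-0.001,0.525,0,0,0],
  [1,0,-0.001,0.54,0,0,0],
  [1,0,-0.001,0.54,0,0,0],
])

```text
clock: 24.6
eef_pos: [468.6, 300.1, 57.1]
orientation: [-0.0, 0.793, 0.609, 0.0]
contact_force: [-1.7, -0.2, -0.6]
grip_width: 13.0
grip_force: 49.0
```

Emit:
send_rows([
  [1,0,0,0.004,0,0,0],
  [1,0,0,0.005,0,0,0],
  [1,0,0,0.005,0,0,0],
])

```text
clock: 24.98
eef_pos: [468.6, 300.0, 56.9]
orientation: [-0.0, 0.793, 0.609, 0.0]
contact_force: [-3.0, -1.4, 8.2]
grip_width: 13.2
grip_force: 50.2
```

Emit:
send_rows([
  [0.8,0,0,-0.003,0,0,0],
  [0.6,0,0,-0.003,0,0,0],
  [0.3,0,0,-0.003,0,0,0],
  [0,0,0,-0.003,0,0,0],
  [0,0,0,-0.003,0,0,0],
  [0,0,0,-0.003,0,0,0],
])

```text
clock: 25.72
eef_pos: [468.5, 299.8, 56.2]
orientation: [-0.0, 0.793, 0.609, -0.0]
contact_force: [-0.5, -0.2, 0.0]
grip_width: 85.8
grip_force: 0.0
```

Emit:
send_rows([
  [0,0,0,-0.1,0,0,0],
  [0,0,0,-0.25,0,0,0],
  [0,0,0,-0.45,0,0,0],
  [0,0,0,-0.7,0,0,0],
  [0,0,0,-0.9,0,0,0],
  [0,0,0,-0.9,0,0,0],
])

```text
clock: 26.48
eef_pos: [470.4, 300.7, 239.9]
orientation: [-0.0, 0.793, 0.609, 0.004]
contact_force: [-0.0, 0.1, -0.6]
grip_width: 85.2
grip_force: 0.0
```

Run:
```python
from fit import *
from mv import st
st()
a=imaging.camera("scene");b0=cv2.imread("pics/scene0.png")
c=lambda i,x,y,w,h: cv2.resize(i[y:y+h,x:x+w],(400,300),interpolation=cv2.INTER_CUBIC)
cv2.imwrite("pics/c6.png",np.vstack([np.hstack([c(a,312,158,68,51),c(b0,488,247,106,80)]),np.hstack([c(a,80,150,280,150)[:],c(b0,125,234,438,234)])]))
```

```text
t 26.48 pos [470.4 300.7 239.9] yaw -14.9 F [-0.   0.1 -0.6] w 85.2 cmd [470.  300.1 165.  -15. ]
```

View pics/c6.png

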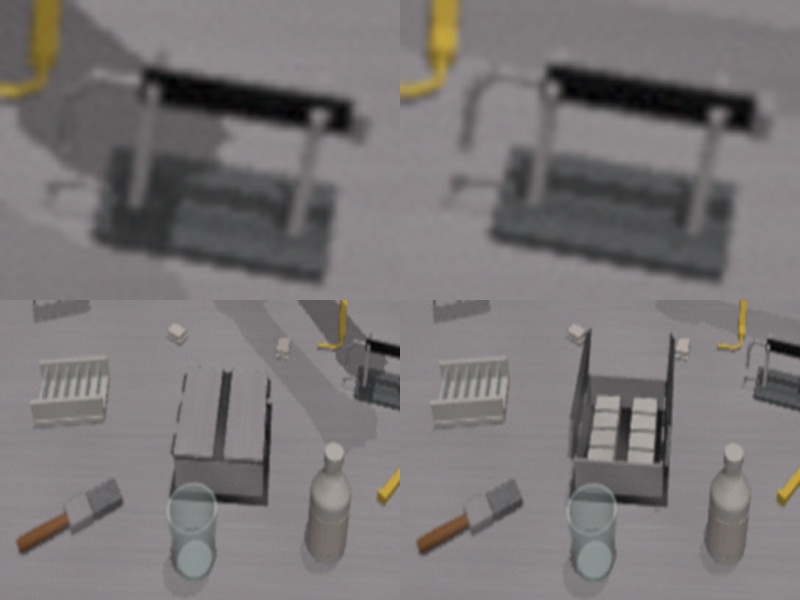

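The probe lies across both saddles as it did at the start (left versus right panels), both leaves are shut, and the bottle, beaker, brush and cassettes look unmoved.

```bash
python3 -c "
from workcell import bot; print(bot.hand_in())"
```

```text
the job is handed in; nothing more can be done
None
```

I closed both leaves, ran the probe along the whole seam at about 3 cm/s with no more than about 6 N of contact, laid it back across both saddles and handed the job in at about 26.5 s; the hand-in gave no verdict.

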